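# Park the transport pin of the pull-test rig and set its carriage to the green marker

## Task

Get the pull-test rig ready for the next trial: pull the yellow spring pin up, turn it a quarter turn and let it down into its rest notch so that it stays out. Then slide the carriage along until its white pointer lines up with the green marker (not the orange one), and let go with the pin still parked. Leave the bottle, the dumbbell and the pulse meter alone.

Things in the scene. Friction and masses are not known exactly. Their poses are not given: they have to be found in the camera images.
- pin_grip (a point): Centre of the yellow T-bar on the spring pin: 60 mm long (this point's x axis), 14 mm wide, 18 mm high, z up; on the pin's vertical axis, 107 mm above the table with the pin in, 121 mm parked. The pin stands on the carriage's side nearer the robot. At the start the bar lies across the rail. Below it is a square aluminium collar 36 mm wide, its top 78 mm above the table.
- pin_lift (a joint): How far the pin is raised, m: 0 in (it then locks the carriage and cannot turn), 0.028 end stop. A spring draws it down with 5 N at 0 to 10 N at the stop. It must be raised more than 0.020 to turn; parked in the rest notch it stays at 0.014 and the carriage is free.
- pin_turn (a joint): Turn of the pin, rad, 0 at the start, positive anticlockwise from above; either way will do, limit 1.75. The rest notch lies a quarter turn (1.57) either way, bar along the rail; let down anywhere from 1.35 to 1.75 the pin drops into it. Let go elsewhere it springs back in or perches on the collar.
- carriage_handle (a point): Grip point on the axis of the carriage's upright chrome post: 28 mm in diameter, 50 to 140 mm above the table, black cap; point at 116 mm. y axis along the rail; x axis points away from the pin, whose axis is 105 mm off. The carriage, a dark plate 190 x 100 mm, slides along y up to 150 mm either way, friction 3 N, stays where left. Its white pointer is at this point's y.
- green_marker: Green block, 22 x 16 mm, 30 mm high, fixed on the scale of the grey rig base on the rail's far side from the robot; top 45 mm above the table. Origin: centre of its underside, axes parallel to the carriage's, y along the rail. It stands 60 to 110 mm along the rail from the carriage's start, to either side; a like orange marker stands on the other side.
- bottle: White drinking bottle with a blue cap, loose, 66 mm in diameter, 190 mm high, origin at the centre of its underside. Bystander.
- dumbbell: Black dumbbell with six-sided heads and a chrome bar, loose, 165 mm long (x), about 65 mm wide and 56 mm high, origin at the centre of its underside. Bystander.
- meter: White pulse meter with a dark screen, loose, 110 mm (x) by 70 mm, 26 mm high, origin at the centre of its underside. Bystander.

How it is judged:
By the outcome, as a careful person would: the job done as asked, in the order asked, and still so for the second after the job is handed in, with the robot touching nothing.
It also fails if it takes over 48 s, if anything falls off the work surface, if the arm or the gripper's body presses on something with over 40 N, if the wrist force passes 120 N, or if a joint passes its speed limit or range.

## Robot

A 6-joint arm with a two-finger parallel gripper is mounted at the origin on the work surface. World frame = base frame: x ahead of the robot, y to its left, z up, the work surface at z = 0. Lengths are in mm, angles in rad, forces in N, time in s.
With the tool pointing down it reaches from about 275 to 975 mm from the base axis. Payload 8.4 kg.
Tool frame: the origin (TCP) lies at the very end of the fingers, on their centre line; the grasp point (between the pads) lies 19 mm behind it; z points along the fingers, x is the direction in which the jaws open and shut, and the axes are right-handed (so a half turn about z gives the same grasp; the last joint's range is limited). The gripper opens to 92 mm and grips with 3 to 60 N. Pads are 20 mm wide; open, the fingers measure 128 mm over their backs; the gripper's body (75 mm by 189 mm) begins 69 mm behind the grasp point.
Start: joints at [1.253, 0.353, 1.633, -0, 1.155, -0.002], TCP at [194.109, 594.095, 214.583] pointing down, gripper open.
Joint ranges: [-2.63, 2.63], [-0.92, 2.1], [0.06, 2.66], [-1.3, 4.44], [0, 2.69], [-3.02, 3.02]. Speed limits (rad/s): [2.22, 2.22, 2.79, 3.14, 3.14, 3.14].

## Interface

Orientations are given as [roll, pitch, yaw] about the fixed x, y, z axes, in that order (R = Rz(yaw) Ry(pitch) Rx(roll)).
In Python, from station import robot, read_camera, camera_params gives the robot as it stands. The module is installed in compiled form; this text tells all that it offers.
- The arm moves only by the tool move_arm, never from a script. Its argument "series" is a list of rows, each a list of 7 numbers: the shift along the tool's x, y, z as a fraction of full scale, then the turn, a rotation vector about the tool's x, y, z as a fraction of full scale, then the closure, from -1 (fully open) to 1 (shut), so that 0 is half open. In form: [[tx, ty, tz, rx, ry, rz, hand], ...]. A call has exactly 8 rows; each row is the pose to reach, as a shift and turn from the pose commanded when the call began, along the tool's axes at that moment; what a row does not reach only later rows make up. Full scale, the value 1, is 0.4 m for a shift and 60 degrees for a turn. A row lasts 1/12 s, in which the tool goes at most 41.7 mm and 7.16 degrees, less where a joint would pass 70% of its speed; a pose out of reach is approached as far as the arm can. A call with a number of a shift or a turn outside -1 to 1 is refused whole. A call with a gripper value outside its range is refused whole. The fingers move at their own pace and stop on an object; "newtons" is the grip in N (left out, the last holds). Time passes only in rows, so rows that repeat a pose let the fingers close, or fill a call up. It gives the time, the measured TCP pose, the force and the opening at its end, in the units of the state.
- robot.state(): the state, without advancing time (a new reading comes with each control period).
- read_camera(name): name is "scene" or "top" or "wrist"; returns the picture (400x640x3 uint8, blue, green, red); there is no depth.
- camera_params(name): a dict with "K" (3x3 intrinsics, pixels), "R" (3x3) and "t" (3): a world point X has camera coordinates R X + t. Camera axes: x right, y down, z forward; pixel columns grow to the right and rows downward; lengths in mm; the calibration is good to about 2 mm. A picture is of the moment at which its call begins: read the wrist's pose just before it. camera_params takes no time and is no camera call; for the wrist camera it gives the pose at the moment of the call.
- robot.close_job(): hands the job in, once; it reports no verdict.
The state is a dict: "clock": time; "joints": joint angles; "joint_velocities": joint speeds; "joint_efforts": joint torques, N m; "eef_pos": TCP position; "tcp_rot": TCP orientation; "ft_force": force on the tool from outside, world axes, zero at the start; "ft_torque": the same for the moment, N m; "gripper_width": opening from 0.0 (shut) to 1.0 (fully open).
Only numpy, scipy, OpenCV 4.12 (cv2) and the standard library are available. Lean on these libraries where they do the work, as an engineer would, in place of code of your own. Each camera call takes 0.05 s, during which the arm holds its last target.

## Working session

There is one attempt and no reset: what is moved stays moved. The work goes in short steps, Python scripts to look and compute and a tool call to move; the robot and the scene stay as the last step left them, time stands still between calls to the robot, and variables do not carry over. Pictures are saved under pics/ and viewed, and the job is handed in when it is done.

Besides the shell and the picture viewer there is one more tool, called after "Emit:" in YAML: its name, and indented under it one key for each argument. move_arm: Moves the arm, as the interface text tells. Its arguments: {"type":"object","properties":{"series":{"type":"array"},"newtons":{"type":"number"}},"required":["series"]}

```bash
mkdir -p pics; python3 - <<'E'
from station import robot, read_camera, camera_params
import cv2
print(robot.state())
for n in ("scene","top","wrist"):
    p=camera_params(n); print(n,p)
    cv2.imwrite(f"pics/{n}0.png",read_camera(n))
E
```

```text
{'clock': 0.0, 'joints': array([ 1.25257449e+00,  3.53603661e-01,  1.63413094e+00, -4.00796315e-06,
        1.15521085e+00, -2.39318158e-03]), 'joint_velocities': array([-0.00127203, -0.00104088,  0.00052006, -0.00119342,  0.0004915 ,
       -0.00036635]), 'joint_efforts': array([-1.12729296e-03, -5.93860102e+01, -3.34205675e+01,  6.96372706e-02,
        2.39866704e-02, -1.02877759e-04]), 'eef_pos': array([193.96911537, 593.6152086 , 213.89285289]), 'tcp_rot': array([3.14159223e+00, 1.35280113e-03, 1.25496929e+00]), 'ft_force': array([ 0.56320648, -0.04885881, -0.1805172 ]), 'ft_torque': array([-0.02468488, -0.03132845, -0.05429961]), 'gripper_width': 0.9977412160862859}
scene {'K': array([[423.56450195,   0.        , 316.52829626],
       [  0.        , 423.56450195, 200.07828508],
       [  0.        ,   0.        ,   1.        ]]), 'R': array([[-0.5057262 ,  0.86266393, -0.00720721],
       [ 0.50856372,  0.29137017, -0.81022612],
       [-0.69685289, -0.41341791, -0.58607311]]), 't': array([ 273.65539973, -214.15841509, 1482.90700712])}
top {'K': array([[402.795619  ,   0.        , 320.14699064],
       [  0.        , 402.795619  , 200.31260587],
       [  0.        ,   0.        ,   1.        ]]), 'R': array([[ 0.01070686, -0.99986667, -0.01232913],
       [-0.99441543, -0.00935226, -0.10512132],
       [ 0.104992  ,  0.01338579, -0.99438298]]), 't': array([  16.3885638 ,  577.05046411, 1296.23797915])}
wrist {'K': array([[290.3381577 ,   0.        , 317.52578906],
       [  0.        , 290.3381577 , 201.84470194],
       [  0.        ,   0.        ,   1.        ]]), 'R': array([[ 0.31048097,  0.95057733, -0.00207561],
       [ 0.92262384, -0.30082362,  0.24139262],
       [ 0.22883796, -0.07686282, -0.97042532]]), 't': array([-624.20406989,  -26.79936448,  390.54714475])}
```

View pics/scene0.png

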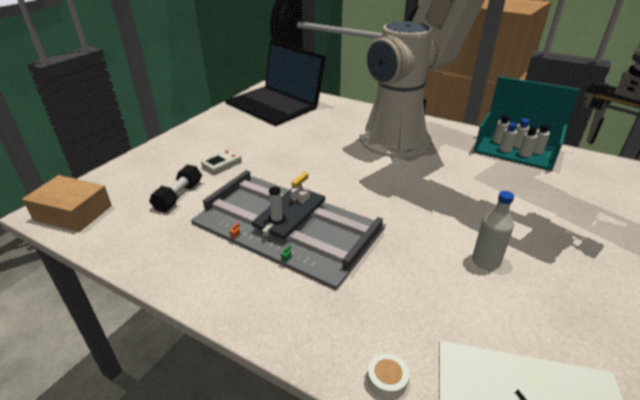

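View pics/top0.png

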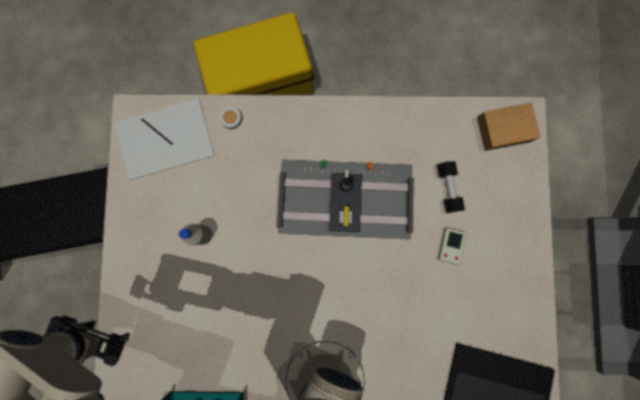

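View pics/wrist0.png

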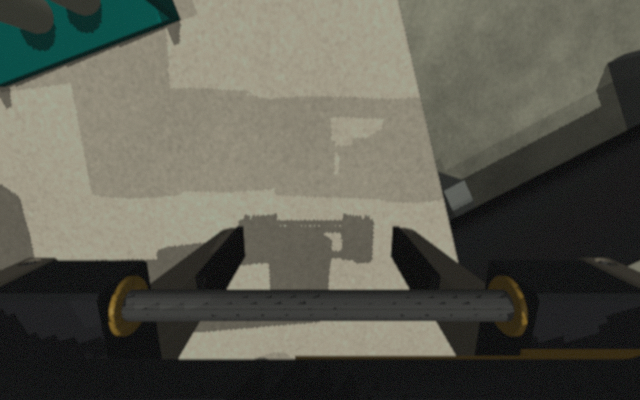

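The top view shows the rig with its rail running left-right. The yellow bar is at about (346,216), the post cap at (346,184), green at (323,164) and orange at (370,166). The bottle is at the left, and the dumbbell and meter are at the right. I'll zoom in to measure.

```bash
cat > h.py <<'E'
import numpy as np,cv2
from station import robot, read_camera, camera_params
def ray(n,u,v,z,p=None):
    p=p or camera_params(n); d=np.linalg.inv(p["K"])@[u,v,1]; d=p["R"].T@d; c=-p["R"].T@p["t"]
    return c+d*(z-c[2])/d[2]
def proj(n,X,p=None):
    p=p or camera_params(n); q=p["K"]@(p["R"]@np.array(X,float)+p["t"]); return q[:2]/q[2]
def cent(im,lo,hi,box,minS=90):
    h=cv2.cvtColor(im,cv2.COLOR_BGR2HSV); m=cv2.inRange(h,(lo,minS,50),(hi,255,255))
    x0,y0,x1,y1=box; k=np.zeros_like(m); k[y0:y1,x0:x1]=m[y0:y1,x0:x1]
    ys,xs=np.nonzero(k); 
    return (xs.mean(),ys.mean(),len(xs),xs.min(),xs.max(),ys.min(),ys.max()) if len(xs) else None
E
python3 - <<'E'
from h import *
t=cv2.imread("pics/top0.png"); s=cv2.imread("pics/scene0.png")
cv2.imwrite("pics/topz.png",cv2.resize(t[150:250,270:420],None,fx=5,fy=5,interpolation=cv2.INTER_CUBIC))
cv2.imwrite("pics/scenez.png",cv2.resize(s[160:285,185:390],None,fx=3.9,fy=3.9,interpolation=cv2.INTER_CUBIC))
B=(270,150,420,250)
for n,lo,hi,z in (("yel",20,35,116),("grn",40,85,45),("org",3,16,45)):
    c=cent(t,lo,hi,B); print(n,c, ray("top",c[0],c[1],z) if c else None)
B=(185,160,390,285)
for n,lo,hi,z in (("yel",20,35,112),("grn",40,85,35),("org",3,16,35)):
    c=cent(s,lo,hi,B); print(n,c, ray("scene",c[0],c[1],z) if c else None)
E
```

```text
yel (np.float64(345.9655172413793), np.float64(215.5), 116, np.int64(343), np.int64(349), np.int64(205), np.int64(226)) [521.75708116 -58.61713158 116.        ]
grn (np.float64(323.0), np.float64(163.6206896551724), 29, np.int64(321), np.int64(325), np.int64(161), np.int64(167)) [696.764093   13.9119554  45.       ]
org (np.float64(369.5), np.float64(165.5), 44, np.int64(367), np.int64(372), np.int64(162), np.int64(169)) [ 691.76097675 -138.78991454   45.        ]
yel (np.float64(299.55384615384617), np.float64(179.22307692307692), 130, np.int64(292), np.int64(307), np.int64(172), np.int64(186)) [528.079707   -56.53532037 112.        ]
grn (np.float64(285.990099009901), np.float64(253.45544554455446), 101, np.int64(282), np.int64(290), np.int64(245), np.int64(261)) [706.14766071  16.51720201  35.        ]
org (np.float64(234.5327868852459), np.float64(230.7622950819672), 122, np.int64(229), np.int64(239), np.int64(223), np.int64(238)) [ 701.81237635 -136.59112576   35.        ]
```

View pics/topz.png

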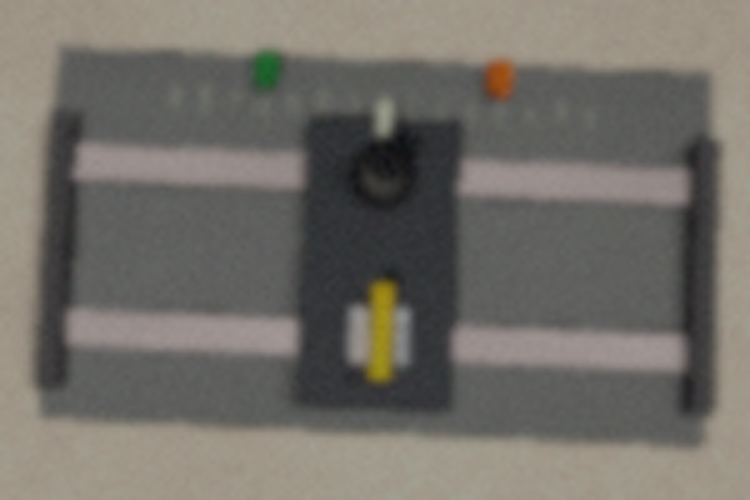

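View pics/scenez.png

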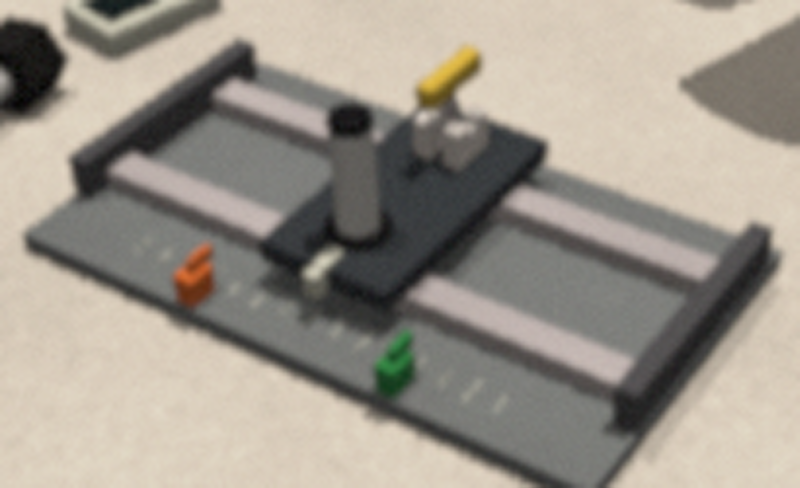

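```bash
cat >> h.py <<'E'
from scipy.spatial.transform import Rotation as Ro
def plan(pos,yaw,fromstate=None,cmd=None):
    """fractions to reach pos (tool pointing down, yaw) ; cmd=(pos,yaw) commanded"""
    s=robot.state()
    if cmd: p0=np.array(cmd[0],float); R0=Ro.from_euler('xyz',[np.pi,0,cmd[1]])
    else: p0=s["eef_pos"]; R0=Ro.from_euler('xyz',s["tcp_rot"])
    R1=Ro.from_euler('xyz',[np.pi,0,yaw])
    d=R0.inv().apply(np.array(pos)-p0)/400; r=(R0.inv()*R1).as_rotvec()/np.radians(60)
    print("shift",d.round(4),"turn",r.round(4))
def tri(pts):
    A=np.zeros((3,3));b=np.zeros(3)
    for n,u,v in pts:
        p=camera_params(n); d=p["R"].T@np.linalg.inv(p["K"])@[u,v,1]; d/=np.linalg.norm(d); c=-p["R"].T@p["t"]
        M=np.eye(3)-np.outer(d,d); A+=M; b+=M@c
    return np.linalg.solve(A,b)
E
python3 - <<'E'
from h import *
print("pin",tri([("top",346,215.5),("scene",299.5,179.2)]))
print("grn",tri([("top",323,163.6),("scene",286,253.5)]))
print("org",tri([("top",369.5,165.5),("scene",234.5,230.8)]))
print("cap", ray("top",346.5,184.5,140))
print("bottle",ray("top",187,234,190))
plan([440,110,235],1.255,cmd=([194.1,594.1,214.6],1.255))
plan([525,-57.5,215],1.535,cmd=([194.1,594.1,214.6],1.255))
E
```

```text
pin [522.59983635 -59.62796887 107.93386177]
grn [700.48967538  13.35300672  28.74244784]
org [ 695.64640645 -141.46678379   28.22790283]
cap [614.23443095 -58.63533727 140.        ]
bottle [458.78522013 402.74417064 190.        ]
shift [-0.9595  0.9602 -0.051 ] turn [0. 0. 0.]
shift [-1.2915e+00  1.2923e+00 -1.0000e-03] turn [ 0.      0.     -0.2674]
```

Emit:
move_arm:
  series:
    - [-0.57,0.57,-0.06,0,0,-0.26,-1]
    - [-0.57,0.57,-0.06,0,0,-0.26,-1]
    - [-0.57,0.57,-0.06,0,0,-0.26,-1]
    - [-0.57,0.57,-0.06,0,0,-0.26,-1]
    - [-0.57,0.57,-0.06,0,0,-0.26,-1]
    - [-0.57,0.57,-0.06,0,0,-0.26,-1]
    - [-0.57,0.57,-0.06,0,0,-0.26,-1]
    - [-0.57,0.57,-0.06,0,0,-0.26,-1]

```text
clock: 0.82
eef_pos: [340.6, 303.9, 238.8]
tcp_rot: [3.141, 0.0, 1.527]
ft_force: [0.6, 0.8, 0.0]
gripper_width: 1.0
```

```bash
python3 -c "
from h import *
plan([500,-57,225],1.535)"
```

```text
shift [-0.8839  0.4376  0.035 ] turn [ 0.0003  0.0005 -0.0076]
```

Emit:
move_arm:
  series:
    - [-0.88,0.44,0.03,0,0,0,-1]
    - [-0.88,0.44,0.03,0,0,0,-1]
    - [-0.88,0.44,0.03,0,0,0,-1]
    - [-0.88,0.44,0.03,0,0,0,-1]
    - [-0.88,0.44,0.03,0,0,0,-1]
    - [-0.88,0.44,0.03,0,0,0,-1]
    - [-0.88,0.44,0.03,0,0,0,-1]
    - [-0.88,0.44,0.03,0,0,0,-1]

```text
clock: 1.48
eef_pos: [476.2, 0.2, 228.5]
tcp_rot: [3.141, -0.0, 1.527]
ft_force: [0.4, 1.0, 0.1]
gripper_width: 0.999
```

```bash
python3 -c "
from h import *
plan([515,-58,200],1.535)"
```

```text
shift [-0.1411  0.1032  0.0712] turn [ 0.0003 -0.0001 -0.0076]
```

Emit:
move_arm:
  series:
    - [-0.14,0.1,0.06,0,0,0,-1]
    - [-0.14,0.1,0.06,0,0,0,-1]
    - [-0.14,0.1,0.06,0,0,0,-1]
    - [-0.14,0.1,0.06,0,0,0,-1]
    - [-0.14,0.1,0.06,0,0,0,-1]
    - [-0.14,0.1,0.06,0,0,0,-1]
    - [-0.14,0.1,0.06,0,0,0,-1]
    - [-0.14,0.1,0.06,0,0,0,-1]

```text
clock: 2.15
eef_pos: [513.3, -54.4, 204.9]
tcp_rot: [3.141, -0.0, 1.529]
ft_force: [-0.4, -0.3, -0.1]
gripper_width: 1.002
```

```bash
python3 - <<'E'
from h import *
import pickle
p=camera_params("wrist"); im=read_camera("wrist"); cv2.imwrite("pics/w1.png",im); pickle.dump(p,open("w1.pkl","wb"))
s=robot.state(); print(s["eef_pos"],s["tcp_rot"])
print("cam pos",-p["R"].T@p["t"])
c=cent(im,20,35,(0,0,640,400)); print(c)
print(ray("wrist",c[0],c[1],116,p),ray("wrist",c[0],c[1],107,p))
E
```

```text
[513.35865406 -54.52587613 204.90634616] [3.14086624e+00 5.93807909e-05 1.52859547e+00]
cam pos [445.00212143 -51.13822748 375.11576356]
(np.float64(379.50337512054), np.float64(298.4573288331726), 4148, np.int64(108), np.int64(639), np.int64(180), np.int64(358))
[611.90500941   3.91250921 116.        ] [617.70213256   5.82461453 107.        ]
```

View pics/w1.png

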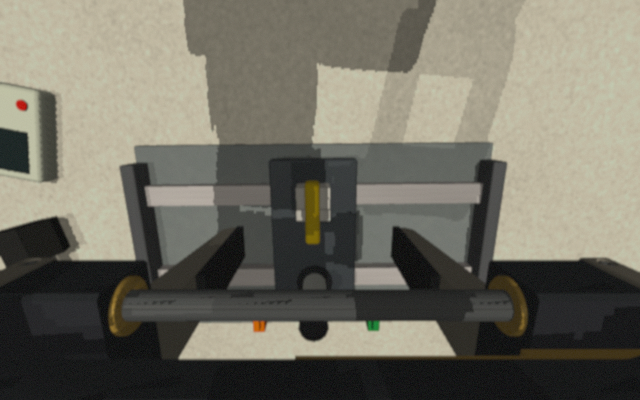

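```bash
python3 - <<'E'
from h import *
import pickle
p=pickle.load(open("w1.pkl","rb")); im=cv2.imread("pics/w1.png")
h=cv2.cvtColor(im,cv2.COLOR_BGR2HSV); m=cv2.inRange(h,(20,120,50),(35,255,255)); k=np.zeros_like(m); k[172:255,295:330]=m[172:255,295:330]
ys,xs=np.nonzero(k)
print(cv2.minAreaRect(np.c_[xs,ys].astype(np.float32)))
for z in(107,112,116):print(ray("wrist",xs.mean(),ys.mean(),z,p))
for v in(ys.min(),ys.max()):
  u=xs[ys==v].mean(); print(u,v,ray("wrist",u,v,116,p),ray("wrist",u,v,98,p))
# direction from row-wise centers
vv=np.arange(185,240); uu=[xs[ys==v].mean() for v in vv]
q0,q1=[ray("wrist",np.polyval(np.polyfit(vv,uu,1),v),v,116,p) for v in(185,240)]
print("bar yaw",np.arctan2(*(q1-q0)[[1,0]]))
for z in(140,):print("cap",ray("wrist",313.7,328,z,p))
# base edge (136,147)-(492,143), z~15 ; plate
for z in (15,):
  a,b=ray("wrist",136,147,z,p),ray("wrist",492,143,z,p); print(a,b,"rig yaw",np.arctan2(-(b-a)[0],(b-a)[1]))
print(p["R"])
E
```

```text
((312.0, 212.0), (64.0, 14.0), 90.0)
[521.94675    -59.98272483 107.        ]
[520.51183571 -59.8177868  112.        ]
[519.36390427 -59.68583637 116.        ]
312.0 180 [489.02306989 -58.12953203 116.        ] [492.08107401 -58.61519713  98.        ]
312.0 244 [550.74489573 -61.00628291 116.        ] [558.09053118 -61.69178731  98.        ]
bar yaw -0.03339445558659155
cap [625.00017345 -62.41676924 140.        ]
[ 456.45854533 -273.70832571   15.        ] [469.86573747 160.02787166  15.        ] rig yaw -0.030901097339283465
[[ 4.19582038e-02  9.99119201e-01 -5.75499266e-04]
 [ 9.69450350e-01 -4.05729136e-02  2.41908778e-01]
 [ 2.41672356e-01 -1.07079758e-02 -9.70298826e-01]]
```

Wrist view: the bar top spans rows 180–244 at column 312 and the cap is at (314,328). The orange and green markers are behind the bar. The pin is at about (521,-60) with rig yaw -0.033, and the post is at about (626,-63).

```bash
python3 -c "
from h import *
plan([521,-60,90],1.538)"
```

```text
shift [-0.0129  0.0195  0.2873] turn [ 0.0007  0.0001 -0.009 ]
```

Emit:
move_arm:
  series:
    - [-0.013,0.0195,0.06,0,0,-0.009,-1]
    - [-0.013,0.0195,0.12,0,0,-0.009,-1]
    - [-0.013,0.0195,0.18,0,0,-0.009,-1]
    - [-0.013,0.0195,0.22,0,0,-0.009,-1]
    - [-0.013,0.0195,0.26,0,0,-0.009,-1]
    - [-0.013,0.0195,0.287,0,0,-0.009,-1]
    - [-0.013,0.0195,0.287,0,0,-0.009,-1]
    - [-0.013,0.0195,0.287,0,0,-0.009,-1]

```text
clock: 2.87
eef_pos: [520.9, -60.6, 89.7]
tcp_rot: [-3.141, -0.0, 1.537]
ft_force: [0.1, 0.6, 0.0]
gripper_width: 0.998
```

Emit:
move_arm:
  series:
    - [0,0,0,0,0,0,0.2]
    - [0,0,0,0,0,0,0.5]
    - [0,0,0,0,0,0,0.7]
    - [0,0,0,0,0,0,1]
    - [0,0,0,0,0,0,1]
    - [0,0,0,0,0,0,1]
    - [0,0,0,0,0,0,1]
    - [0,0,0,0,0,0,1]
  newtons: 40

```text
clock: 3.53
eef_pos: [521.0, -60.9, 89.7]
tcp_rot: [3.142, -0.0, 1.537]
ft_force: [-0.2, -0.2, -0.1]
gripper_width: 0.44
```

Still closing; a few more rows.

Emit:
move_arm:
  series:
    - [0,0,0,0,0,0,1]
    - [0,0,0,0,0,0,1]
    - [0,0,0,0,0,0,1]
    - [0,0,0,0,0,0,1]
    - [0,0,0,0,0,0,1]
    - [0,0,0,0,0,0,1]
    - [0,0,0,0,0,0,1]
    - [0,0,0,0,0,0,1]

```text
clock: 4.2
eef_pos: [521.0, -60.8, 89.6]
tcp_rot: [-3.142, -0.0, 1.537]
ft_force: [0.8, 1.0, 0.1]
gripper_width: 0.147
```

Gripped (opening 13.5 mm). Lift 25 mm.

Emit:
move_arm:
  series:
    - [0,0,-0.01,0,0,0,1]
    - [0,0,-0.02,0,0,0,1]
    - [0,0,-0.03,0,0,0,1]
    - [0,0,-0.04,0,0,0,1]
    - [0,0,-0.05,0,0,0,1]
    - [0,0,-0.062,0,0,0,1]
    - [0,0,-0.062,0,0,0,1]
    - [0,0,-0.062,0,0,0,1]

```text
clock: 4.87
eef_pos: [520.8, -60.8, 114.6]
tcp_rot: [-3.142, -0.0, 1.537]
ft_force: [1.9, -0.7, -10.2]
gripper_width: 0.15
```

Emit:
move_arm:
  series:
    - [0,0,0,0,0,0.1,1]
    - [0,0,0,0,0,0.2,1]
    - [0,0,0,0,0,0.3,1]
    - [0,0,0,0,0,0.4,1]
    - [0,0,0,0,0,0.5,1]
    - [0,0,0,0,0,0.6,1]
    - [0,0,0,0,0,0.7,1]
    - [0,0,0,0,0,0.75,1]

```text
clock: 5.53
eef_pos: [521.2, -60.5, 114.2]
tcp_rot: [-3.141, -0.001, 0.745]
ft_force: [3.3, 2.1, -10.1]
gripper_width: 0.144
```

Emit:
move_arm:
  series:
    - [0,0,0,0,0,0.1,1]
    - [0,0,0,0,0,0.2,1]
    - [0,0,0,0,0,0.3,1]
    - [0,0,0,0,0,0.4,1]
    - [0,0,0,0,0,0.5,1]
    - [0,0,0,0,0,0.6,1]
    - [0,0,0,0,0,0.7,1]
    - [0,0,0,0,0,0.75,1]

```text
clock: 6.2
eef_pos: [522.0, -60.6, 114.5]
tcp_rot: [-3.141, -0.002, -0.04]
ft_force: [4.9, 2.9, -9.8]
gripper_width: 0.146
```

Emit:
move_arm:
  series:
    - [0,0,0,0,0,0,1]
    - [0,0,0,0,0,0,1]
    - [0,0,0.01,0,0,0,1]
    - [0,0,0.015,0,0,0,1]
    - [0,0,0.02,0,0,0,1]
    - [0,0,0.024,0,0,0,1]
    - [0,0,0.026,0,0,0,1]
    - [0,0,0.026,0,0,0,1]

```text
clock: 6.87
eef_pos: [522.0, -60.6, 103.9]
tcp_rot: [-3.141, -0.002, -0.034]
ft_force: [4.4, 2.0, -8.7]
gripper_width: 0.155
```

Emit:
move_arm:
  series:
    - [0,0,0.002,0,0,0,1]
    - [0,0,0.003,0,0,0,1]
    - [0,0,0.003,0,0,0,1]
    - [0,0,0.003,0,0,0,1]
    - [0,0,0.003,0,0,0,1]
    - [0,0,0.003,0,0,0,1]
    - [0,0,0.003,0,0,0,1]
    - [0,0,0.003,0,0,0,1]

```text
clock: 7.53
eef_pos: [522.1, -60.9, 103.4]
tcp_rot: [3.142, -0.002, -0.034]
ft_force: [4.2, 2.7, 0.2]
gripper_width: 0.15
```

The vertical force has dropped to zero, so the pin is resting in the notch. Open halfway and rise.

Emit:
move_arm:
  series:
    - [0,0,0,0,0,0,0]
    - [0,0,0,0,0,0,0]
    - [0,0,0,0,0,0,0]
    - [0,0,0,0,0,0,0]
    - [0,0,0,0,0,0,0]
    - [0,0,0,0,0,0,0]
    - [0,0,0,0,0,0,0]
    - [0,0,0,0,0,0,0]

```text
clock: 8.2
eef_pos: [521.0, -60.9, 102.8]
tcp_rot: [3.142, 0.0, -0.034]
ft_force: [-0.7, 0.7, -0.3]
gripper_width: 0.498
```

Emit:
move_arm:
  series:
    - [0,0,-0.05,0,0,0,0]
    - [0,0,-0.1,0,0,0,0]
    - [0,0,-0.18,0,0,0,-0.5]
    - [0,0,-0.25,0,0,0,-1]
    - [0,0,-0.25,0,0,-0.12,-1]
    - [0,0,-0.25,0,0,-0.24,-1]
    - [0,0,-0.25,0,0,-0.36,-1]
    - [0,0,-0.25,0,0,-0.48,-1]

```text
clock: 8.87
eef_pos: [521.0, -60.9, 203.1]
tcp_rot: [3.141, -0.0, 0.472]
ft_force: [0.5, 0.1, 0.2]
gripper_width: 0.913
```

```bash
python3 - <<'E'
from h import *
im=read_camera("scene"); cv2.imwrite("pics/s2.png",cv2.resize(im[120:285,185:390],None,fx=3.5,fy=3.5,interpolation=cv2.INTER_CUBIC))
s=robot.state(); print(s["eef_pos"],s["tcp_rot"])
plan([565,-61.5,205],1.538)
E
```

```text
[520.95302677 -60.88783856 202.97329659] [ 3.14142399e+00 -8.42392963e-05  4.81527340e-01]
shift [ 0.0969  0.0524 -0.005 ] turn [ 2.0000e-04  0.0000e+00 -1.0089e+00]
```

View pics/s2.png

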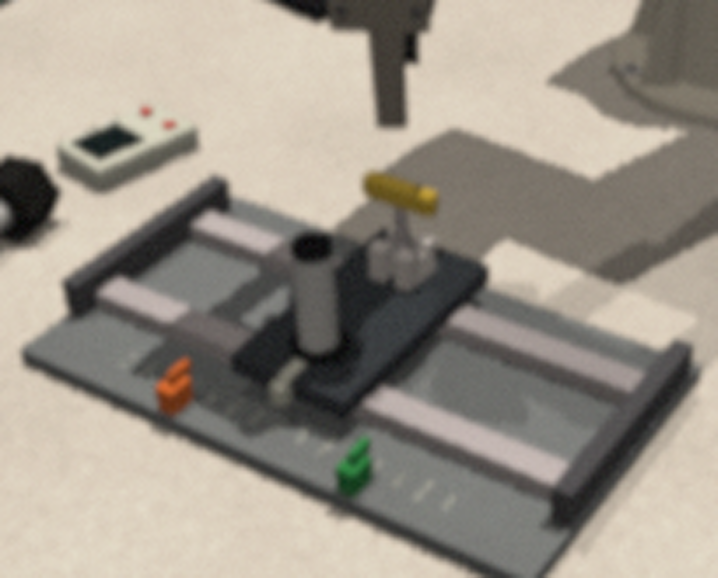

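The pin is parked, its bar along the rail. Now turn back and move to where the wrist camera sees the markers.

Emit:
move_arm:
  series:
    - [0.1,0.05,-0.02,0,0,-0.12,-1]
    - [0.1,0.05,-0.02,0,0,-0.24,-1]
    - [0.1,0.05,-0.02,0,0,-0.36,-1]
    - [0.1,0.05,-0.02,0,0,-0.48,-1]
    - [0.1,0.05,-0.02,0,0,-0.6,-1]
    - [0.1,0.05,-0.02,0,0,-0.72,-1]
    - [0.1,0.05,-0.02,0,0,-0.84,-1]
    - [0.1,0.05,-0.02,0,0,-0.96,-1]

```text
clock: 9.58
eef_pos: [565.6, -60.7, 210.7]
tcp_rot: [-3.141, 0.0, 1.469]
ft_force: [0.5, 0.1, 0.5]
gripper_width: 1.001
```

Emit:
move_arm:
  series:
    - [0,0,0,0,0,-0.05,-1]
    - [0,0,0,0,0,-0.05,-1]
    - [0,0,0,0,0,-0.05,-1]
    - [0,0,0,0,0,-0.05,-1]
    - [0,0,0,0,0,-0.05,-1]
    - [0,0,0,0,0,-0.05,-1]
    - [0,0,0,0,0,-0.05,-1]
    - [0,0,0,0,0,-0.05,-1]

```text
clock: 10.25
eef_pos: [565.7, -60.8, 210.8]
tcp_rot: [-3.142, -0.0, 1.518]
ft_force: [0.6, -0.4, -1.1]
gripper_width: 0.997
```

```bash
python3 - <<'E'
from h import *
import pickle
p=camera_params("wrist"); im=read_camera("wrist"); cv2.imwrite("pics/w2.png",im); pickle.dump(p,open("w2.pkl","wb"))
s=robot.state(); print(s["eef_pos"],s["tcp_rot"])
plan([626,-64,97],1.538)
E
```

```text
[565.71147261 -60.7751701  210.81718039] [-3.14157516e+00  2.00064693e-05  1.51783142e+00]
shift [-1.000e-04  1.509e-01  2.845e-01] turn [-0.      0.     -0.0193]
```

View pics/w2.png

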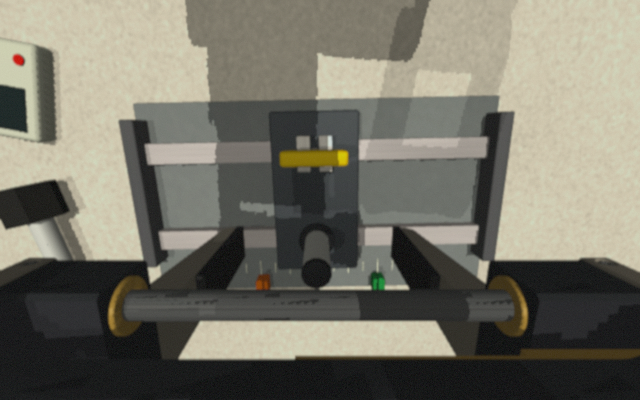

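Wrist view: the bar is parked across columns 280–348 at row 158. The cap is at (316,272), orange at (264,282) and green at (378,282).

```bash
python3 - <<'E'
from h import *
import pickle
p=pickle.load(open("w2.pkl","rb")); im=cv2.imread("pics/w2.png")
cv2.imwrite("pics/w2z.png",cv2.resize(im[225:300,240:400],None,fx=5,fy=5,interpolation=cv2.INTER_NEAREST))
ax=np.array([np.cos(-.033),np.sin(-.033)]); ay=np.array([-ax[1],ax[0]])
H=np.array([626,-64])
for n,lo,hi,B in(("g",40,85,(360,260,395,295)),("o",3,16,(245,260,285,295)),("y",20,35,(270,140,360,175))):
  c=cent(im,lo,hi,B,120); print(n,c)
  for z in(30,45,130):
    w=ray("wrist",c[0],c[1],z,p)[:2]; print(z,w,"local y",(w-H)@ay)
w=ray("wrist",316,272,140,p)[:2]; print(w,(w-H)@ay)
E
```

```text
g (np.float64(377.4607329842932), np.float64(281.4659685863874), 191, np.int64(371), np.int64(384), np.int64(273), np.int64(290))
30 [698.47210261  12.58699662] local y 78.9364441204824
45 [689.888888     9.62336242] local y 75.69122879963206
130 [641.25067183  -7.1705647 ] local y 57.30167531481345
o (np.float64(262.84158415841586), np.float64(282.0792079207921), 202, np.int64(256), np.int64(269), np.int64(274), np.int64(289))
30 [ 691.30752796 -140.5373679 ] local y -74.34093979930235
45 [ 683.03044639 -136.95819535] local y -71.0368100518835
130 [ 636.12698412 -116.67621757] local y -52.313408149843326
y (np.float64(313.1877691645133), np.float64(158.0439276485788), 1161, np.int64(279), np.int64(348), np.int64(149), np.int64(167))
30 [530.31365185 -63.94216584] local y -3.0992737393048113
45 [528.91563111 -63.63580756] local y -2.839208565101187
130 [520.99351357 -61.89977729] local y -1.3655059112806227
[623.04502967 -64.96935918] -1.0663277394271764
```

View pics/w2z.png

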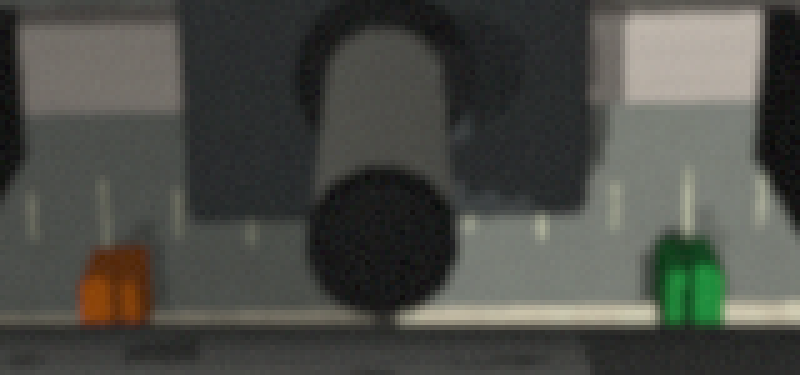

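Emit:
move_arm:
  series:
    - [0,0.08,0,0,0,-0.02,-1]
    - [0,0.151,0,0,0,-0.02,-1]
    - [0,0.151,0.04,0,0,-0.02,-1]
    - [0,0.151,0.1,0,0,-0.02,-1]
    - [0,0.151,0.16,0,0,-0.02,-1]
    - [0,0.151,0.22,0,0,-0.02,-1]
    - [0,0.151,0.285,0,0,-0.02,-1]
    - [0,0.151,0.285,0,0,-0.02,-1]

```text
clock: 10.97
eef_pos: [622.8, -63.6, 92.0]
tcp_rot: [-3.134, -0.001, 1.539]
ft_force: [-1.6, -0.5, -0.5]
gripper_width: 0.998
```

Emit:
move_arm:
  series:
    - [0,0,0,0,0,0,0.3]
    - [0,0,0,0,0,0,0.3]
    - [0,0,0,0,0,0,0.3]
    - [0,0,0,0,0,0,0.6]
    - [0,0,0,0,0,0,0.8]
    - [0,0,0,0,0,0,1]
    - [0,0,0,0,0,0,1]
    - [0,0,0,0,0,0,1]
  newtons: 25

```text
clock: 11.63
eef_pos: [626.1, -63.9, 97.1]
tcp_rot: [3.141, 0.0, 1.539]
ft_force: [0.4, -0.6, -0.1]
gripper_width: 0.443
```

Emit:
move_arm:
  series:
    - [0,0,0,0,0,0,1]
    - [0,0,0,0,0,0,1]
    - [0,0,0,0,0,0,1]
    - [0,0,0,0,0,0,1]
    - [0,0,0,0,0,0,1]
    - [0,0,0,0,0,0,1]
    - [0,0,0,0,0,0,1]
    - [0,0,0,0,0,0,1]

```text
clock: 12.3
eef_pos: [626.0, -64.1, 96.9]
tcp_rot: [-3.142, 0.0, 1.539]
ft_force: [-0.7, -2.3, 1.3]
gripper_width: 0.302
```

```bash
python3 - <<'E'
from h import *
s=robot.state(); print(s["eef_pos"],s["tcp_rot"],s["ft_force"],s["gripper_width"])
a=s["eef_pos"]
plan(a+75*np.array([.033,.999,0]),1.538)
E
```

```text
[626.02368179 -64.11940388  96.86403537] [-3.14159145e+00  2.44765432e-04  1.53921964e+00] [-0.72665823 -2.27988372  1.27059828] 0.3019805819288192
shift [ 0.1874  0.0003 -0.    ] turn [-0.      0.0002  0.0012]
```

Post gripped (27.8 mm). Slide 74 mm, then check.

Emit:
move_arm:
  series:
    - [0.025,0,0,0,0,0,1]
    - [0.055,0,0,0,0,0,1]
    - [0.085,0,0,0,0,0,1]
    - [0.115,0,0,0,0,0,1]
    - [0.145,0,0,0,0,0,1]
    - [0.17,0,0,0,0,0,1]
    - [0.185,0,0,0,0,0,1]
    - [0.185,0,0,0,0,0,1]

```text
clock: 12.97
eef_pos: [628.5, 12.3, 96.9]
tcp_rot: [3.141, -0.001, 1.54]
ft_force: [0.6, 3.2, 1.2]
gripper_width: 0.301
```

```bash
python3 - <<'E'
from h import *
s=robot.state(); print(s["eef_pos"],s["tcp_rot"],s["ft_force"],s["gripper_width"])
im=read_camera("scene"); cv2.imwrite("pics/s3.png",im);cv2.imwrite("pics/s3z.png",cv2.resize(im[180:285,220:350],None,fx=5.5,fy=5.5,interpolation=cv2.INTER_CUBIC))
E
```

```text
[628.53253971  12.32195866  96.88264534] [ 3.14136629e+00 -1.43221478e-03  1.54027647e+00] [0.6316903  3.18386734 1.18495476] 0.30052386646173446
```

View pics/s3z.png

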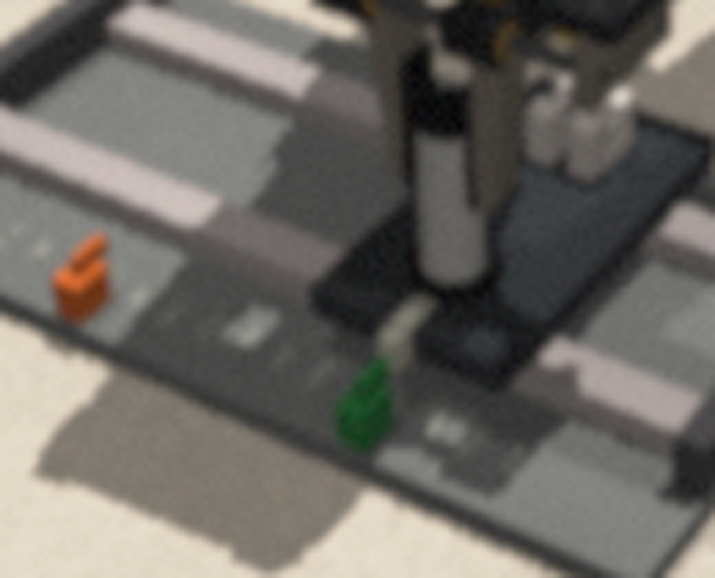

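```bash
python3 - <<'E'
from h import *
a=read_camera("top"); cv2.imwrite("pics/t3.png",a); cv2.imwrite("pics/t3z.png",cv2.resize(a[140:250,260:420],None,fx=5,fy=5,interpolation=cv2.INTER_CUBIC))
import pickle
pickle.dump(camera_params("wrist"),open("w3.pkl","wb"));w=read_camera("wrist"); cv2.imwrite("pics/w3.png",w)
E
```

```text
(no output)
```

View pics/t3z.png

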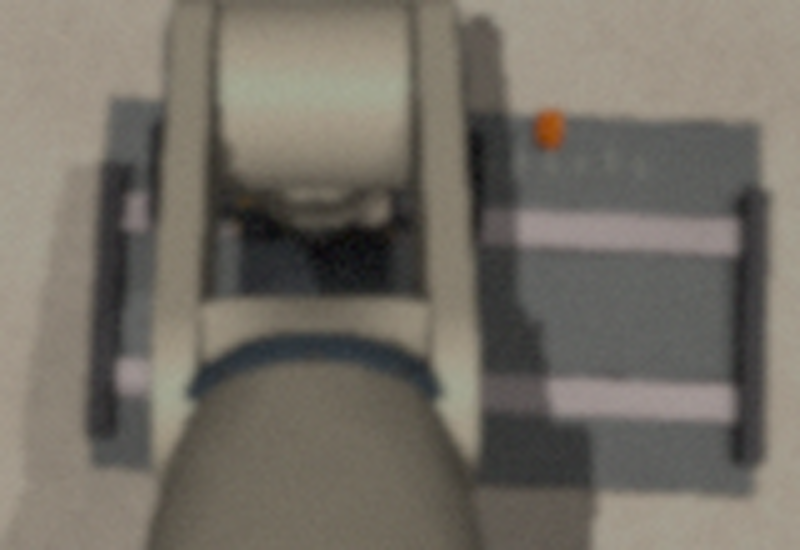

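View pics/w3.png

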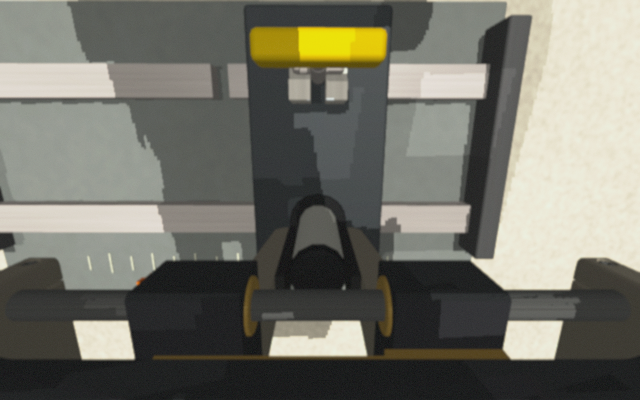

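```bash
cat > ov.py <<'E'
from h import *
import sys
def overlay(n,im,out,box,f,H,ds,p=None,gx=73,yaw=-.033,hx=11,hy=8):
    ax=np.array([np.cos(yaw),np.sin(yaw),0]);ay=np.array([-ax[1],ax[0],0]);H=np.array([H[0],H[1],0.])
    x0,y0,x1,y1=box
    z=cv2.resize(im[y0:y1,x0:x1],None,fx=f,fy=f,interpolation=cv2.INTER_CUBIC)
    P=lambda X:tuple(np.round((proj(n,X,p)-[x0,y0]+.5)*f).astype(int).tolist())
    for d,col in ds:
        c=H+ax*gx+ay*d
        for zz in(15,45):
            q=[P(c+ax*sx*hx+ay*sy*hy+[0,0,zz]) for sx,sy in((-1,-1),(1,-1),(1,1),(-1,1))]
            cv2.polylines(z,[np.array(q,np.int32)],True,col,1)
        cv2.line(z,P(H+ax*30+ay*d+[0,0,45]),P(H+ax*(gx+15)+ay*d+[0,0,45]),col,1)
    cv2.imwrite(out,z)
E
python3 - <<'E'
from ov import *
import pickle
R=(0,0,255);M=(255,0,255)
overlay("scene",cv2.imread("pics/s3.png"),"pics/o1.png",(250,220,320,280),10,(628.5,12.3),[(0,R),(3,M)])
overlay("wrist",cv2.imread("pics/w2.png"),"pics/o2.png",(340,240,400,295),10,(626,-64),[(76.4,R),(79.4,M)],pickle.load(open("w2.pkl","rb")))
overlay("top",cv2.imread("pics/top0.png"),"pics/o3.png",(300,145,380,205),10,(626,-64),[(76.4,R),(79.4,M)])
E
```

```text
(no output)
```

View pics/o1.png

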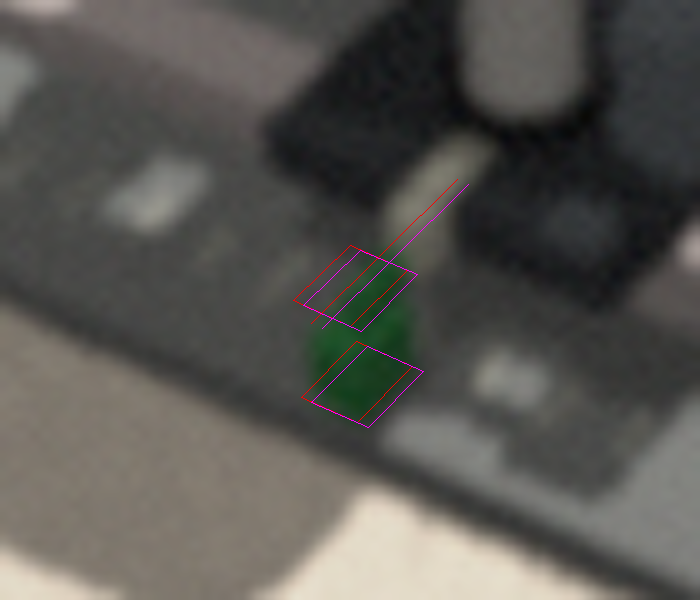

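View pics/o2.png

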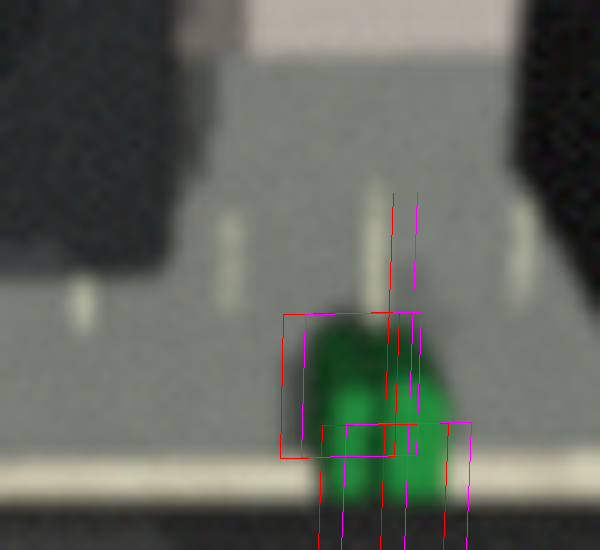

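View pics/o3.png

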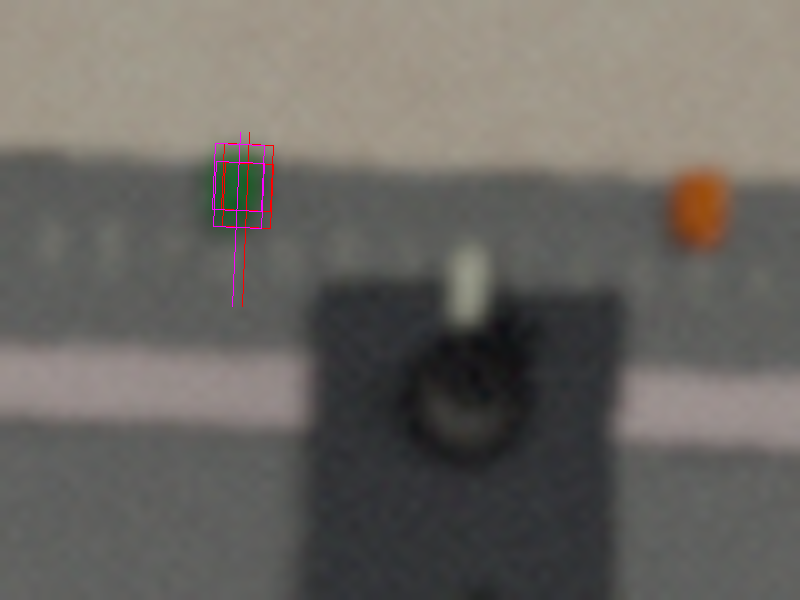

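The wrist view puts green about 77–78 mm from the start and the top view about 79. I'm at 76.4, so nudge +2 mm, release, back off and check directly.

Emit:
move_arm:
  series:
    - [0.002,0,0,0,0,0,1]
    - [0.005,0,0,0,0,0,1]
    - [0.005,0,0,0,0,0,1]
    - [0.005,0,0,0,0,0,1]
    - [0.005,0,0,0,0,0,1]
    - [0.005,0,0,0,0,0,1]
    - [0.005,0,0,0,0,0,1]
    - [0.005,0,0,0,0,0,1]

```text
clock: 13.78
eef_pos: [628.5, 11.8, 96.8]
tcp_rot: [3.142, 0.0, 1.539]
ft_force: [0.7, -2.7, 1.5]
gripper_width: 0.3
```

Emit:
move_arm:
  series:
    - [0.003,0,0,0,0,0,1]
    - [0.006,0,0,0,0,0,1]
    - [0.006,0,0,0,0,0,1]
    - [0.006,0,0,0,0,0,1]
    - [0.006,0,0,0,0,0,1]
    - [0.006,0,0,0,0,0,1]
    - [0.006,0,0,0,0,0,1]
    - [0.006,0,0,0,0,0,1]

```text
clock: 14.45
eef_pos: [628.6, 14.7, 96.9]
tcp_rot: [3.141, -0.0, 1.539]
ft_force: [0.2, -0.4, 1.5]
gripper_width: 0.299
```

Emit:
move_arm:
  series:
    - [0,0,0,0,0,0,-0.3]
    - [0,0,0,0,0,0,-0.3]
    - [0,0,0,0,0,0,-0.3]
    - [0,0,0,0,0,0,-0.3]
    - [0,0,0,0,0,0,-0.3]
    - [0,0,0,0,0,0,-0.3]
    - [0,0,0,0,0,0,-0.3]
    - [0,0,0,0,0,0,-0.3]

```text
clock: 15.12
eef_pos: [628.5, 14.4, 96.8]
tcp_rot: [-3.142, -0.0, 1.539]
ft_force: [-0.8, -1.1, 0.6]
gripper_width: 0.647
```

Emit:
move_arm:
  series:
    - [0,0,-0.06,0,0,0,-0.3]
    - [0,0,-0.14,0,0,0,-0.3]
    - [0,0,-0.22,0,0,0,-1]
    - [0,0,-0.3,0,0,0,-1]
    - [0,-0.08,-0.3,0,0,0,-1]
    - [0,-0.16,-0.3,0,0,0,-1]
    - [0,-0.17,-0.3,0,0,0,-1]
    - [0,-0.17,-0.3,0,0,0,-1]

```text
clock: 15.78
eef_pos: [559.1, 16.6, 217.2]
tcp_rot: [-3.141, -0.0, 1.539]
ft_force: [1.4, 0.3, -0.1]
gripper_width: 0.999
```

```bash
python3 - <<'E'
from h import *
import pickle
pickle.dump(camera_params("wrist"),open("w4.pkl","wb"));w=read_camera("wrist"); cv2.imwrite("pics/w4.png",w)
cv2.imwrite("pics/w4z.png",cv2.resize(w[130:300,230:390],None,fx=3.5,fy=3.5,interpolation=cv2.INTER_CUBIC))
im=read_camera("scene"); cv2.imwrite("pics/s4.png",im);cv2.imwrite("pics/s4z.png",cv2.resize(im[165:285,220:350],None,fx=4.9,fy=4.9,interpolation=cv2.INTER_CUBIC))
print(robot.state()["eef_pos"])
E
```

```text
[561.41484051  16.5941058  217.19025931]
```

View pics/w4z.png

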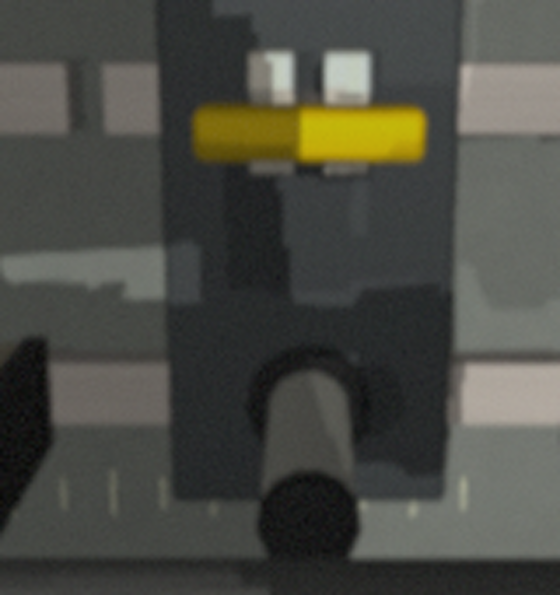

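View pics/s4z.png

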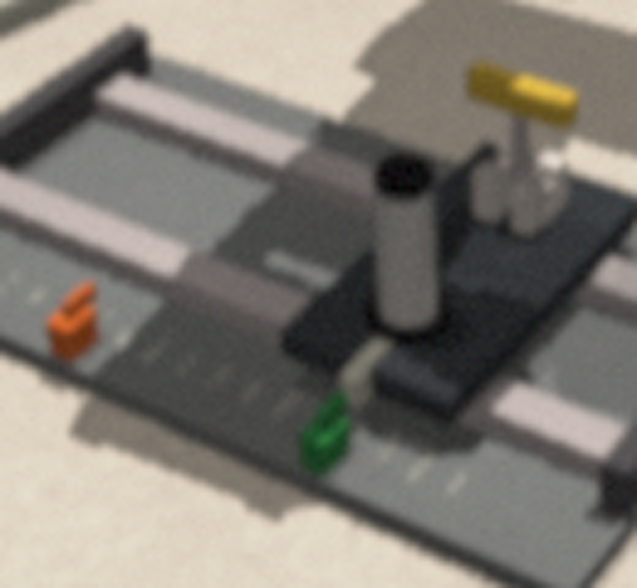

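The pin is still parked and the arm is clear. Pull back so the top camera sees the pointer and the markers.

Emit:
move_arm:
  series:
    - [0,-0.1,-0.05,0,0,0,-1]
    - [0.1,-0.2,-0.1,0,0,0,-1]
    - [0.2,-0.3,-0.1,0,0,0,-1]
    - [0.3,-0.4,-0.1,0,0,0,-1]
    - [0.4,-0.45,-0.1,0,0,0,-1]
    - [0.5,-0.45,-0.1,0,0,0,-1]
    - [0.6,-0.45,-0.1,0,0,0,-1]
    - [0.6,-0.45,-0.1,0,0,0,-1]

```text
clock: 16.55
eef_pos: [388.5, 264.2, 257.4]
tcp_rot: [3.14, -0.001, 1.539]
ft_force: [0.7, -0.1, -0.5]
gripper_width: 0.997
```

```bash
python3 - <<'E'
from ov import *
R=(0,0,255)
a=read_camera("top").astype(float)
for i in range(3): a+=read_camera("top")
a=(a/4).astype(np.uint8); cv2.imwrite("pics/t5.png",a)
s=read_camera("scene"); cv2.imwrite("pics/s5.png",s)
cv2.imwrite("pics/t5z.png",cv2.resize(a[145:235,270:380],None,fx=7,fy=6.6,interpolation=cv2.INTER_CUBIC))
overlay("scene",s,"pics/o5.png",(250,215,320,275),10,(628.5,14.5),[(0,R)])
g=cent(a,40,85,(270,140,420,250)); print("g",g,ray("top",g[0],g[1],40)); y=cent(a,20,35,(270,140,420,250)); print("y",y,ray("top",y[0],y[1],125))
E
```

```text
g (np.float64(323.0), np.float64(163.5), 28, np.int64(321), np.int64(325), np.int64(161), np.int64(166)) [698.16194742  13.95231352  40.        ]
y (np.float64(320.43650793650795), np.float64(214.32539682539684), 126, np.int64(310), np.int64(331), np.int64(211), np.int64(217)) [523.9599543   19.57791539 125.        ]
```

View pics/t5z.png

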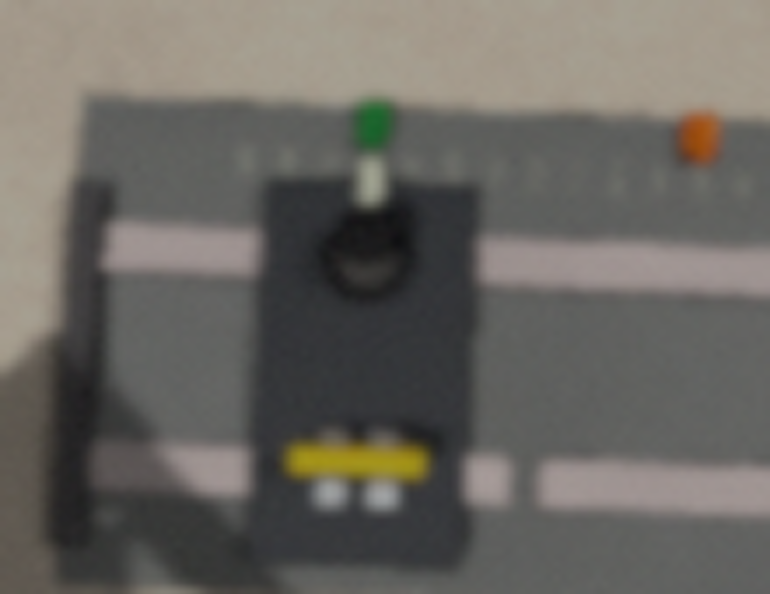

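View pics/o5.png

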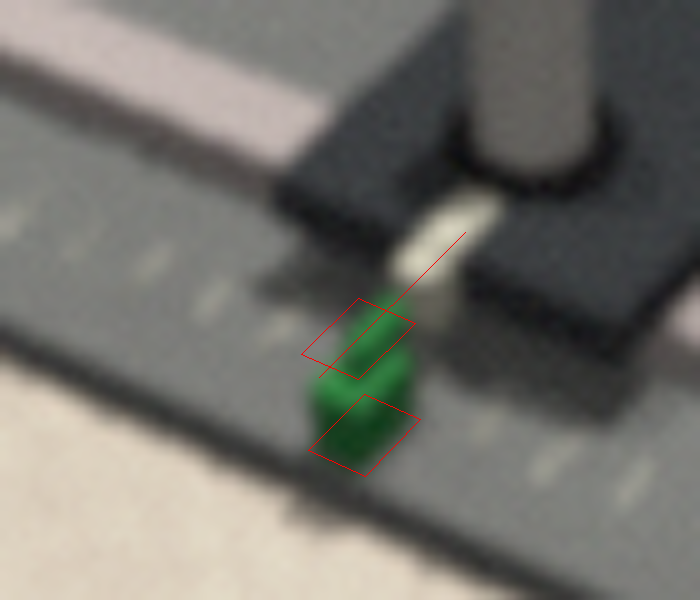

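Top view: the pin, post, pointer and green block lie on one line, at columns 357→366→371→374 in the zoom, which is the rig's tilt. That puts the pointer within about 1 mm. The bar lies along the rail, so the pin is parked, and the arm is clear.

```bash
python3 -c "
from h import *
print(robot.state()['clock']); print(robot.close_job())"
```

```text
16.8
the job is handed in; nothing more can be done
None
```

The rig is ready for the next trial, and I handed the job in at 16.8 s. I raised the yellow pin about 25 mm, turned it a quarter turn clockwise and let it down. The vertical force fell from about 9 N to 0 at a lift of about 14 mm, so it is resting in the notch. I then slid the carriage about 78.5 mm to the green marker, let go and backed the arm away.

- **Pin:** the last top picture shows the bar lying along the rail, so it is still parked.
- **Pointer:** in that picture it lines up with the green marker to within about 1 mm. The separate estimates of the green marker's distance from the start disagreed slightly, from 77 to 79 mm, so I relied on that direct comparison.
- **Everything else:** the arm ended clear of the rig. It never came near the bottle, dumbbell or meter, though I did not measure their positions again at the end.

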